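# Pack the tape rolls and set the straightedges at the stage plate

## Task

Make this corner of the optical table ready for tomorrow's stage alignment: slide every tape roll up off its post, lay the rolls flat in the open case, and then press the case lid shut until the catch snaps. Also lay the two straightedges flat on the table as fences, flush against the bolted stage plate and about centred: the long one along the whole of its front edge, which faces the robot, the short one along its left end, which faces the case side. Leave the bottle, the lens mount and the slide box where they are.

Things in the scene. Friction and masses are not known exactly. Their poses are not given: they have to be found in the camera images.
- plate: bolted aluminium stage plate with a black inset, 130 (x) x 150 (y) x 12 mm high, fixed. Origin: centre of its underside, on the table; its -x side is the front edge (150 mm long, faces the robot), its +y side is the left end (130 mm long)
- plate_front (a point): middle of the plate's front edge face, at table height; axes as the plate's (x points into the plate, y runs along this edge)
- plate_end (a point): middle of the plate's left (+y) end face, at table height; axes as the plate's (-y points into the plate, x runs along this edge)
- long_edge: long steel straightedge, loose, a flat bar 210 x 25 x 10 mm with a black finger rib on top (60 mm long, 12 mm wide, its top 40 mm above the underside) at its middle. Origin: centre of its underside; x along its length, y across, z up. 0.42 kg
- short_edge: short steel straightedge, loose, like the long one but 110 x 25 x 10 mm, with the same rib. Origin: centre of its underside; x along its length. 0.25 kg
- stand: fixed white tape stand: base 72 (x) x 216 (y) x 12 mm high with three upright steel posts of 16 mm diameter at y = -72, 0 and 72 mm, tops 62 mm above the table. Origin: centre of its underside
- roll0: roll of paper tape, outer diameter 56 mm, bore 25 mm, 24 mm high, 35 g; at the start it lies flat on the stand's base with the post through its bore. Two or three rolls are present. Origin: centre of its underside; z along its axis
- roll1: roll of paper tape, outer diameter 56 mm, bore 25 mm, 24 mm high, 35 g; at the start it lies flat on the stand's base with the post through its bore. Two or three rolls are present. Origin: centre of its underside; z along its axis
- roll2: roll of paper tape, outer diameter 56 mm, bore 25 mm, 24 mm high, 35 g; at the start it lies flat on the stand's base with the post through its bore. Two or three rolls are present. Origin: centre of its underside; z along its axis
- case: grey open kit case, fixed, 160 (x) x 250 (y) x 50 mm high outside, walls and floor 5 mm. Origin: centre of its underside; its front (with the catch) is the -x side, the lid is hinged on the +x rim. Room for three rolls side by side along y
- case_lid (a joint): lid angle in rad: 0 shut, grows as it opens (1.6 to 1.85 at the start, leaning back); a stiff hinge, stays where it is left. The sprung catch resists from about 0.07 to 0.03 until the front edge is pressed down with about 6 N; past the catch it goes down to 0
- case_lid_hinge (a point): middle of the lid's hinge line on the case's +x rim, 50.5 mm above the table; axes as the lid's: at 0 as the case's
- case_lid_lip (a point): middle of the lid's free front edge, on its outer (top) face; 168 mm from the hinge line. The lid is 250 mm wide, 8 mm thick
- oil_bottle: small amber bottle, 32 mm diameter, 75 mm tall, a bystander. Origin: centre of its underside
- lens_mount: lens on a post with a 50 mm square foot, 106 mm tall, a bystander. Origin: centre of its underside
- slide_box: white slide box 35 x 95 x 32 mm, a bystander. Origin: centre of its underside
Things that resemble listed ones, but are neither listed nor needed, are in the scene too. Leave any green or pink look-alike of the long_edge alone.

How it is judged:
By the outcome, as a careful person would: the job done as asked, in the order asked, and still so for the second after the job is handed in, with the robot touching nothing.
Of roll0, roll1, roll2 only 2 to 3 are there at a start; the rules pass over those that are not, and their reading is None.
At some moment in a run one of long_edge, short_edge may be knocked a few centimetres aside while the robot is not near it.
Once in a run the grip may slacken for a moment while it holds something.
It also fails if it takes over 210 s, if anything falls off the work surface, if the arm or the gripper's body presses on something with over 40 N, if the wrist force passes 120 N, or if a joint passes its speed limit or range.

## Robot

A 7-joint arm with a two-finger parallel gripper is mounted at the origin on the work surface. World frame = base frame: x ahead of the robot, y to its left, z up, the work surface at z = 0. Lengths are in mm, angles in rad, forces in N, time in s.
With the tool pointing down it reaches from about 400 to 875 mm from the base axis. Payload 4.4 kg.
Tool frame: the origin (TCP) lies between the finger pads; the fingertips stand 17 mm ahead of it and the grasp point (between the pads) lies 2 mm behind it; z points along the fingers, y is the line along which they close (so a half turn about z gives the same grasp; the last joint's range is limited). The gripper opens to 85 mm and grips with 20 to 120 N. Pads are 22 mm wide; open, the fingers measure 114 mm over their backs; the gripper's body (76 mm by 85 mm) begins 54 mm behind the grasp point. The pads swing forward as they close: fully open they stand 13 mm farther back than shut.
Start: joints at [-1.392, 0.628, 0.038, 1.517, -0.027, 0.996, -0.02], TCP at [157.511, 630.641, 248.313] pointing down, gripper open.
Joint ranges: [-3.06, 3.06], [-0.37, 2.12], [-1.25, 1.32], [0.18, 2.47], [-1.1, 4.24], [0.23, 1.98], [-2.94, 2.94]. Speed limits (rad/s): [2.57, 2.57, 3.14, 3.14, 3.14, 3.14, 3.14].

## Interface

Orientations are given as [roll, pitch, yaw] about the fixed x, y, z axes, in that order (R = Rz(yaw) Ry(pitch) Rx(roll)).
In Python, from cell import sensors, get_image, ctrl gives the robot as it stands.
- The arm moves only by the tool send_rows, never from a script. Its argument "series" is a list of rows, each a list of 3 entries, a list of its own where there are three numbers: the finger opening in mm, from 0 to 85.4, then the shift along the world's x, y, z in units of 60 mm (1.0 is 60 mm), then the turn, a rotation vector about the world's x, y, z in units of 5 degrees (1.0 is 5 degrees). A call has 1 to 8 rows; each row shifts and turns the commanded pose from where the row before left it; what a row does not reach is not made up. A row lasts 1/8 s, in which the tool goes at most 62.5 mm and 10.7 degrees, less where a joint would pass 70% of its speed; a pose out of reach is approached as far as the arm can. A call is refused whole if a number of a shift passes 1 or a number of a turn 1, either way. A call with a gripper value outside its range is refused whole. The fingers move at their own pace and stop on an object; the grip force is fixed at half the most. Time passes only in rows, so rows that do not move let the fingers close. It gives the time, the measured TCP pose, the force, the opening and the grip force at its end, in the units of the state.
- sensors.read_state(): the state, without advancing time (a new reading comes with each control period).
- get_image(name): name is "scene" or "top" or "wrist"; returns a dict with "img" (384x512x3 uint8, red, green, blue), "depth" (384x512 float32, mm along the optical axis (not along the pixel's ray), 0 where there is no reading), "vfov" (degrees; the focal length in pixels is half the picture's height over the tangent of half this angle, whatever the lens; pixels are square), "cx", "cy" (the principal point, pixels), "world_to_cam" (4x4, takes a point from world to camera coordinates). Camera axes: x right, y down, z forward; pixel columns grow to the right and rows downward; lengths in mm; the calibration is good to about 2 mm. A picture is of the moment at which its call begins.
- ctrl.finish_job(): hands the job in; it is judged then, once.
The state is a dict: "clock": time; "qpos": joint angles; "qd": joint speeds; "tau": joint torques, N m; "eef_pos": TCP position; "tool_rot": TCP orientation; "force": force on the tool from outside, world axes, zero at the start; "torque": the same for the moment, N m; "width": finger opening in mm; "gripper_force": force on a finger pad.
Only numpy, scipy, OpenCV 4.12 (cv2) and the standard library are available. Lean on these libraries where they do the work, as an engineer would, in place of code of your own. Each camera call takes 0.05 s, during which the arm holds its last target. There are 200 camera calls.

## Working session

There is one attempt and no reset: what is moved stays moved. The work goes in short steps, Python scripts to look and compute and a tool call to move; the robot and the scene stay as the last step left them, time stands still between calls to the robot, and variables do not carry over. Pictures are saved under pics/ and viewed, at most 15 in all, crops included, and the job is handed in when it is done.

Besides the shell and the picture viewer there is one more tool, called by a JSON object that holds its "api" and its "payload". send_rows: Moves the arm, as the interface text tells. Its arguments: {"type":"object","properties":{"series":{"type":"array"}},"required":["series"]}

```bash
mkdir -p pics; ls; cat > h.py <<'E'
import numpy as np, cv2
from cell import sensors, get_image, ctrl
def cam(n):
    d=get_image(n); d['f']=d['img'].shape[0]/2/np.tan(np.radians(d['vfov'])/2); return d
def save(d,name,s=1.5,crop=None):
    im=d['img'][:,:,::-1]
    if crop: im=im[crop[1]:crop[3],crop[0]:crop[2]]
    cv2.imwrite('pics/'+name,cv2.resize(im,None,fx=s,fy=s,interpolation=cv2.INTER_CUBIC))
def ray(d,u,v):
    W=np.linalg.inv(d['world_to_cam']); r=np.array([(u-d['cx'])/d['f'],(v-d['cy'])/d['f'],1.])
    return W[:3,3],W[:3,:3]@r
def onz(d,u,v,z):
    o,r=ray(d,u,v); return o+r*(z-o[2])/r[2]
def pts(d):
    h,w=d['depth'].shape; u,v=np.meshgrid(np.arange(w),np.arange(h)); Z=d['depth']
    P=np.stack([(u-d['cx'])/d['f']*Z,(v-d['cy'])/d['f']*Z,Z,np.ones_like(Z)],-1)
    return (P@np.linalg.inv(d['world_to_cam']).T)[...,:3]
E
python3 - <<'E'
from h import *
s=sensors.read_state(); print(s)
for n in('top','scene'):
    d=cam(n); save(d,n+'0.png'); print(n,d['f'],d['cx'],d['cy'],np.round(d['world_to_cam'],3).tolist())
    np.savez(''+n+'0.npz',**d)
E
```

```text
pics
{'clock': 0.0, 'qpos': array([-1.39177702,  0.62932941,  0.03845809,  1.51836913, -0.02701311,
        0.99631467, -0.01997968]), 'qd': array([-0.00141281, -0.00171437,  0.00042465,  0.00047527,  0.00048438,
        0.00035048,  0.0004321 ]), 'tau': array([-1.20550005e-03, -5.63406873e+01,  1.22629579e+00, -1.93439054e+01,
        1.11496914e-02,  1.06156166e-02,  1.52511443e-06]), 'eef_pos': array([157.37989389, 630.0438032 , 247.39983584]), 'tool_rot': array([-3.13969064e+00,  2.28708778e-05,  2.89677347e+00]), 'force': array([ 0.11514926,  0.61866021, -0.07129892]), 'torque': array([ 0.04251932,  0.01662401, -0.01166416]), 'gripper_force': 0.0, 'width': 85.63434723833323}
top 372.15981491564054 255.26554015702655 196.48115040560484 [[-0.008, -1.0, -0.02, -70.37], [-0.996, 0.01, -0.084, 501.173], [0.084, 0.02, -0.996, 1224.195], [0.0, 0.0, 0.0, 1.0]]
scene 347.3225088912764 256.1801032433005 196.2832922395944 [[0.141, 0.99, 0.014, 3.699], [0.751, -0.098, -0.653, -353.005], [-0.645, 0.102, -0.757, 1396.454], [0.0, 0.0, 0.0, 1.0]]
```

View pics/top0.png

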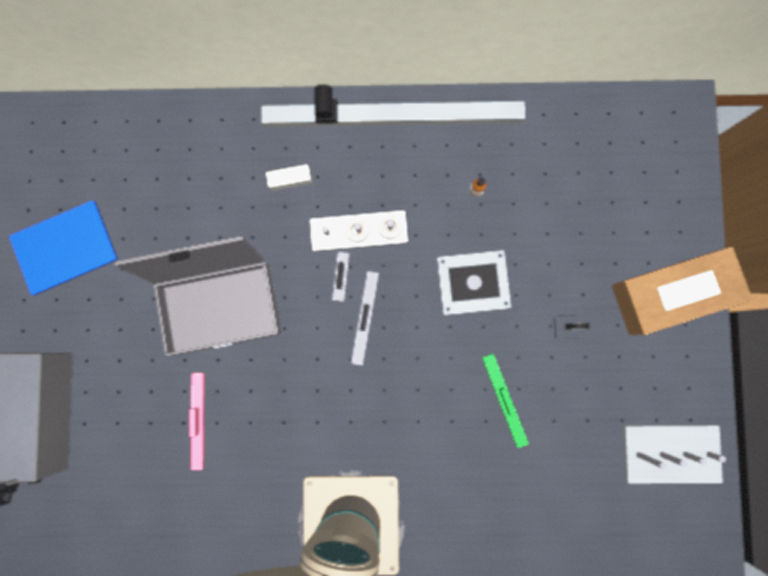

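View pics/scene0.png

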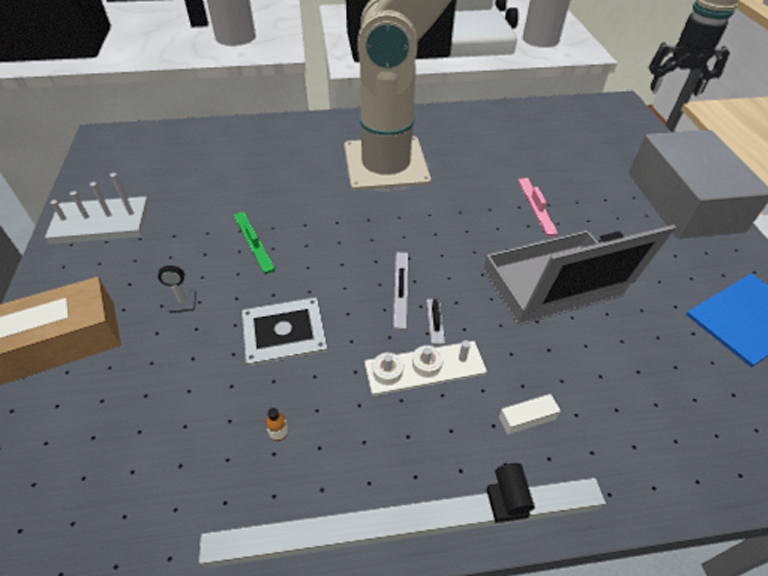

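Top view (768-wide px):
- **Stand:** the white base at (358,230) has rolls at (357,230) and (390,226). The post at (326,232) is empty. The 4-post board at (674,455) is a look-alike.
- **Long edge candidates:** steel bar (365,318), green (505,400), pink (197,420), and the white rail (393,112). The steel bar fits the description.
- **Short edge:** (341,277).
- **Plate:** (474,282).
- **Case:** (218,308), with the lid leaning back.

```bash
cat >> h.py <<'E'
def rect(P):  # min-area rect of xy points: centre, long-axis yaw(deg), dims
    (c,(w,h),a)=cv2.minAreaRect(P[:,:2].astype(np.float32))
    if w<h: w,h,a=h,w,a+90
    a=(a+90)%180-90
    return np.round([*c,w,h,a],1)
def blobs(m,minpx=20):
    n,l,st,ce=cv2.connectedComponentsWithStats(m.astype(np.uint8)); 
    return [(l==i,st[i],ce[i]) for i in range(1,n) if st[i,4]>=minpx]
E
python3 - <<'E'
from h import *
d=dict(np.load('top0.npz')); P=pts(d); im=d['img'].astype(int)
hsv=cv2.cvtColor(d['img'],cv2.COLOR_RGB2HSV)
save(d,'crop0.png',3,(90,110,350,260))
print('table z',np.median(P[220:250,190:220,2]), np.median(P[150:160,270:285,2]))
bright=(hsv[...,2]>135)&(hsv[...,1]<60)
for m,st,ce in blobs(bright,60):
    if 60<ce[1]<320 and 90<ce[0]<400:
        z=np.median(P[m][:,2]); uv=np.argwhere(m)
        Q=np.array([onz(d,u,v,max(z,0)) for v,u in uv])
        print(ce.round(1),st[4],'z',z.round(1),'rect',rect(Q))
E
```

```text
table z -1.7729343302895586 -1.9624698308978168
[287.4  73.8] 1658 z 27.2 rect [ 919.4 -188.1  426.8   46.6   90. ]
[191.1  75.3] 480 z 27.2 rect [918.9 142.3 124.6  46.1  89.1]
[191.8 117.1] 394 z 29.0 rect [772.  138.9 104.3  45.3 -80. ]
[236.8 157.8] 1774 z 10.5 rect [590.4 -23.4 225.1 199.7 -85.5]
[119.6 166.2] 261 z 214.2 rect [574.6 312.6 248.9   9.1 -79.2]
[315.4 188. ] 1236 z 9.1 rect [ 528.5 -277.9  159.4  137.   -84.6]
[145.4 206.4] 3368 z 3.7 rect [471.1 306.8 261.3 173.3 -79. ]
[242.8 211.6] 576 z 6.8 rect [451.3 -31.8 216.7  33.9 -10.4]
[315.6 187.8] 88 z 10.8 rect [ 528.7 -278.    33.4   32.9  -27.5]
[130.7 259.8] 127 z 7.8 rect [293.9 345.5  76.2  16.9   1.1]
[131.  301.6] 107 z 9.1 rect [157.4 340.6  71.5  13.4   1.1]
```

View pics/crop0.png

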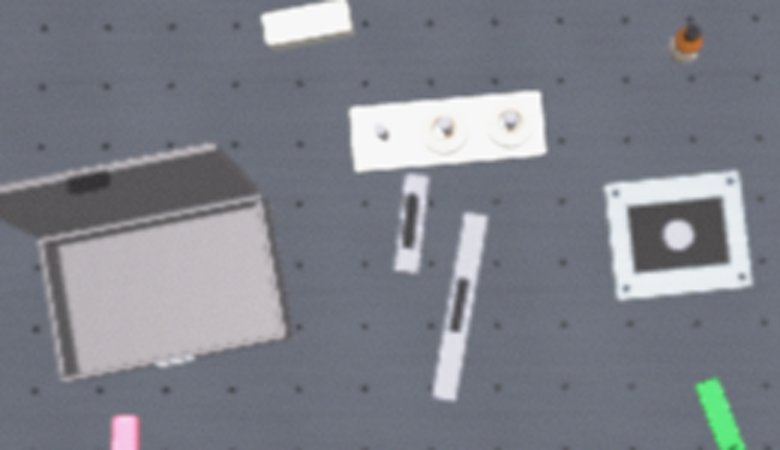

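Close crop: the plain steel bar at (460,305) with a black rib is the long edge, and (410,222) is the short one. The stand has two rolls. I'm moving over the stand for a wrist look.

{"api": "send_rows", "payload": {"series": [[85,[0.4,-0.7,0.1],[0,0,-0.9]],[85,[0.4,-0.7,0.1],[0,0,-0.9]],[85,[0.4,-0.7,0.1],[0,0,-0.9]],[85,[0.4,-0.7,0.1],[0,0,-0.9]],[85,[0.4,-0.7,0.1],[0,0,-0.9]],[85,[0.4,-0.7,0.1],[0,0,-0.9]],[85,[0.4,-0.7,0.1],[0,0,-0.9]],[85,[0.4,-0.7,0.1],[0,0,-0.9]]]}}

```text
clock: 1.1
eef_pos: [350.0, 293.1, 296.4]
tool_rot: [-3.141, -0.0, 2.266]
force: [1.0, -0.2, -0.9]
width: 84.9
gripper_force: 0.0
```

{"api": "send_rows", "payload": {"series": [[85,[0.4,-0.7,0.1],[0,0,-0.9]],[85,[0.4,-0.7,0.1],[0,0,-0.9]],[85,[0.4,-0.7,0.1],[0,0,-0.9]],[85,[0.4,-0.7,0.1],[0,0,-0.9]],[85,[0.4,-0.7,0.1],[0,0,-0.9]],[85,[0.4,-0.7,0],[0,0,-0.9]],[85,[0.4,-0.7,0],[0,0,-0.9]],[85,[0,0,0],[0,0,0]]]}}

```text
clock: 2.1
eef_pos: [518.5, -3.6, 326.2]
tool_rot: [3.141, 0.003, 1.712]
force: [-0.1, 0.4, -0.1]
width: 85.1
gripper_force: 0.0
```

```bash
python3 - <<'E'
from h import *
s=sensors.read_state(); print(s['eef_pos'],np.degrees(s['tool_rot']),s['qpos'])
d=cam('wrist'); save(d,'w1.png'); np.savez('w1.npz',**d)
print(d['f'],np.linalg.inv(d['world_to_cam']).round(2).tolist())
P=pts(d); hsv=cv2.cvtColor(d['img'],cv2.COLOR_RGB2HSV)
for m,st,ce in blobs((hsv[...,2]>150)&(hsv[...,1]<60),150):
    z=np.median(P[m][:,2]); Q=np.array([onz(d,u,v,max(z,0)) for v,u in np.argwhere(m)])
    print(ce.round(1),st,'z',z.round(1),'rect',rect(Q))
E
```

```text
[518.47987198  -3.60476742 326.15748173] [1.79986684e+02 1.59477536e-01 9.80635309e+01] [-0.40505402  0.38595147  0.50520738  1.78442369 -0.2116891   1.02479291
  0.32018802]
286.3001953623397 [[0.99, 0.13, 0.04, 507.86], [0.14, -0.94, -0.31, 74.99], [-0.0, 0.31, -0.95, 451.19], [0.0, 0.0, 0.0, 1.0]]
[250.3   7.1] [ 196    0  119   19 1601] z 5.0 rect [493.7 189.3 161.1  21.3   8.1]
[452.3  77.6] [ 434   41   38   75 1987] z 31.4 rect [773.4 137.8  95.3  36.3 -79.9]
[335.4 166. ] [ 304  102   66  136 5672] z 12.0 rect [651.1 -20.8 218.7  73.9 -85.5]
[271.9 137.4] [237 122  73  33 757] z 9.6 rect [546.5  21.2 110.5  25.   -6.4]
[206.4 163.1] [ 142  137  132   55 1640] z 9.6 rect [452.1 -33.  210.2  25.2 -10.3]
[485.6 242.5] [ 451  172   61  134 2834] z 29.2 rect [919.5 -96.2 241.3  40.7 -89.9]
[501.4 304.7] [ 482  253   30   95 1466] z -210.6 rect [1019.5 -231.9  222.    53.8  -66.3]
[237.7 296.9] [ 202  263   75   71 2704] z 11.5 rect [ 529.6 -278.6  150.4  131.1  -84.6]
[237.9 300.3] [230 294  17  14 195] z 12.6 rect [ 530.2 -279.1   29.6   28.7    8.1]
[424.7 372.9] [418 363  15  17 156] z 28.9 rect [ 907.8 -383.3   48.3   24.8  -52.2]
```

View pics/w1.png

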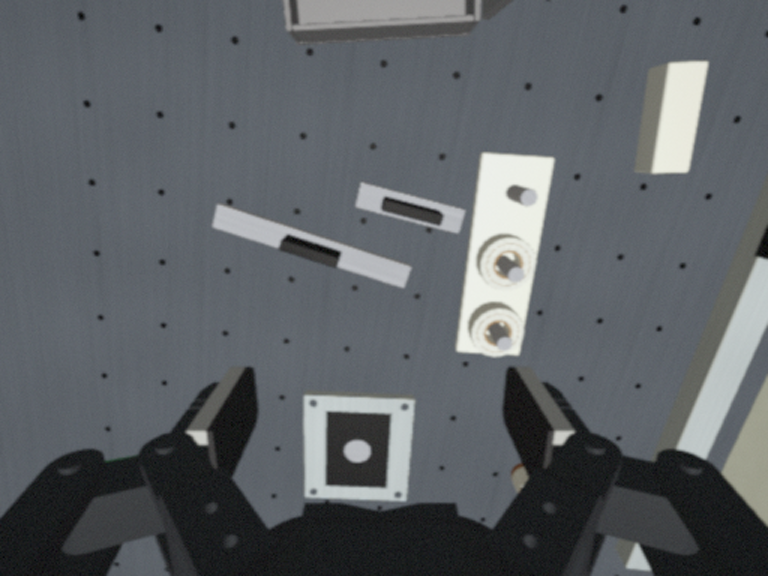

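Wrist view (768-wide px): rolls at (507,262) and (497,330), with the post at (523,195) bare. The long bar is at (312,248), the short one at (411,208) and the plate at (358,450). Measured sizes match the given ones (210x25, 110x25, 150x131). I'm going for the middle roll.

{"api": "send_rows", "payload": {"series": [[85,[0.74,-0.1,0],[0,0,-0.24]],[85,[0.74,-0.1,-0.3],[0,0,-0.24]],[85,[0.73,-0.09,-0.8],[0,0,-0.24]],[85,[0,0,-0.9],[0,0,0]],[85,[0,0,-0.9],[0,0,0]],[85,[0,0,-0.8],[0,0,0]],[85,[0,0,0],[0,0,0]]]}}

```text
clock: 3.02
eef_pos: [644.6, -14.2, 102.4]
tool_rot: [-3.132, -0.002, 1.658]
force: [-0.6, -0.2, 0.5]
width: 84.8
gripper_force: 0.0
```

{"api": "send_rows", "payload": {"series": [[85,[0.11,-0.11,0],[0,0,-0.1]],[85,[0,0,-0.4],[0,0,0]],[85,[0,0,-0.4],[0,0,0]],[85,[0,0,-0.39],[0,0,0]],[85,[0,0,0],[0,0,0]],[85,[0,0,0],[0,0,0]]]}}

```text
clock: 3.78
eef_pos: [656.8, -23.5, 37.4]
tool_rot: [3.138, 0.001, 1.647]
force: [-0.5, -0.3, 0.5]
width: 84.7
gripper_force: 0.0
```

```bash
python3 - <<'E'
from h import *
d=cam('wrist'); save(d,'w2.png',1.2); P=pts(d)
print(sensors.read_state()['eef_pos'])
E
```

```text
[656.71334485 -23.48669826  37.26825018]
```

View pics/w2.png

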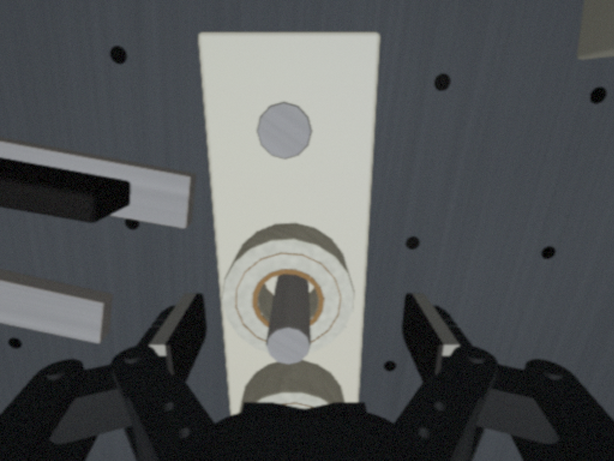

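The roll sits between the fingers, with the tool about 5 mm too far in +x. I'll correct that, close and lift.

{"api": "send_rows", "payload": {"series": [[85,[-0.09,0.04,0],[0,0,0]],[85,[0,0,-0.1],[0,0,0]],[50,[0,0,0],[0,0,0]],[50,[0,0,0],[0,0,0]],[50,[0,0,0],[0,0,0]],[50,[0,0,0],[0,0,0]],[50,[0,0,0],[0,0,0]]]}}

```text
clock: 4.7
eef_pos: [649.8, -21.0, 29.4]
tool_rot: [3.141, 0.0, 1.647]
force: [0.0, 0.3, 5.7]
width: 55.1
gripper_force: 63.4
```

{"api": "send_rows", "payload": {"series": [[50,[0,0,0.3],[0,0,0]],[50,[0,0,0.7],[0,0,0]],[50,[0,0,0.9],[0,0,0]],[50,[0,0,0.8],[0,0,0]],[50,[-0.2,0.6,0.3],[0,0,0]],[50,[-0.4,0.8,0],[0,0,0]],[50,[-0.4,0.8,0],[0,0,0]],[50,[-0.4,0.8,0],[0,0,0]]]}}

```text
clock: 5.7
eef_pos: [564.8, 160.7, 209.9]
tool_rot: [3.14, -0.001, 1.647]
force: [1.0, 1.3, 0.2]
width: 54.4
gripper_force: 64.7
```

```bash
python3 - <<'E'
from h import *
for f in('top0','scene0'):
    d=dict(np.load(f+'.npz')); P=pts(d)
    off=0
    R=P[(P[...,0]>330)&(P[...,0]<640)&(P[...,1]>150)&(P[...,1]<480)]
    z=R[:,2]
    print(f,'table',np.median(P[(abs(P[...,0]-480)<20)&(abs(P[...,1]-80)<30)][:,2]))
    m=(z>44)&(z<56); q=R[m]; print(len(q),'rim',rect(q))
    m=(z>195); q=R[m]; print('lidtop',rect(q),z[m].max())
    m=(z>70); q=R[m]; n=q.mean(0); u,s,vt=np.linalg.svd(q-n,full_matrices=False); print('lid plane',n.round(1),vt[2].round(3),s[2]/len(q)**.5)
    m=(z<12)&(z>0); print('floor',rect(R[m]),m.sum())
s=sensors.read_state(); print(s['eef_pos'],s['width'])
d=cam('wrist'); save(d,'w3.png',1.0)
E
```

```text
top0 table -1.681767473265495
429 rim [471.5 291.8 251.  166.1 -79.5]
lidtop [565.9 308.6 248.4  23.1 -79.4] 222.9120030420138
lid plane [563.7 306.8 158. ] [-0.975 -0.187  0.117] 2.682508655668944
floor [485.3 314.6 329.9 308.7  89.7] 3608
scene0 table -0.5151034648370114
312 rim [478.1 292.2 252.6 171.6 -79.3]
lidtop [568.8 309.3 250.1  24.8 -79.3] 220.19943302448826
lid plane [573.7 302.9 155.2] [ 0.979  0.185 -0.089] 2.7363968687831823
floor [485.  315.1 329.8 309.9  90. ] 2105
[564.75150092 160.73312811 209.86226669] 54.40425210641062
```

View pics/w3.png

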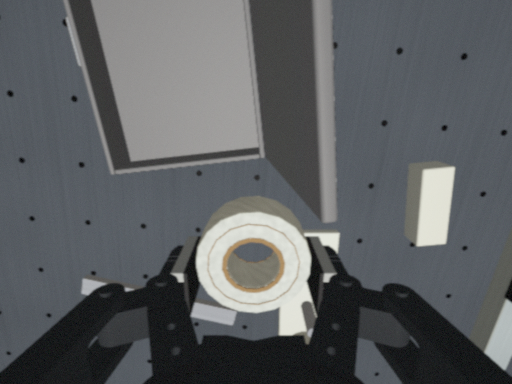

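Wrist view: the roll is held square in the pads at (253,262), and the case interior is ahead with its near front corner at (112,172). The case fits (473,292), yaw 10.6°, and the lid is at about 1.68 rad. I'm placing this roll in the far half of the case.

{"api": "send_rows", "payload": {"series": [[50,[-0.7,0.2,0],[0,0,0.2]],[50,[-0.7,0.3,0],[0,0,0.2]],[50,[-0.46,0.6,0],[0,0,0.2]],[50,[0,0.9,-0.2],[0,0,0.3]],[50,[0,0.8,-0.5],[0,0,0.3]],[50,[0,0.25,-0.6],[0,0,0]],[50,[0,0,-0.5],[0,0,0]],[50,[0,0,0],[0,0,0]]]}}

```text
clock: 6.75
eef_pos: [452.7, 341.4, 99.6]
tool_rot: [-3.138, 0.002, 1.752]
force: [0.6, 0.5, -0.6]
width: 54.7
gripper_force: 64.7
```

{"api": "send_rows", "payload": {"series": [[50,[0,0,-0.6],[0,0,0]],[50,[0,0,-0.4],[0,0,0]],[50,[0,0,-0.22],[0,0,0]],[50,[0,0,0],[0,0,0]]]}}

```text
clock: 7.25
eef_pos: [454.3, 342.1, 28.2]
tool_rot: [3.141, -0.0, 1.751]
force: [-0.3, -0.8, -0.6]
width: 55.0
gripper_force: 64.7
```

{"api": "send_rows", "payload": {"series": [[50,[0,0,-0.05],[0,0,0]],[50,[0,0,0],[0,0,0]],[70,[0,0,0],[0,0,0]],[70,[0,0,0],[0,0,0]],[70,[0,0,0],[0,0,0]],[70,[0,0,0.6],[0,0,0]],[70,[0,0,0.9],[0,0,0]],[85,[0,0,0.9],[0,0,0]]]}}

```text
clock: 8.25
eef_pos: [453.6, 342.0, 170.0]
tool_rot: [-3.141, 0.0, 1.752]
force: [1.1, 0.7, -0.3]
width: 84.6
gripper_force: 0.0
```

{"api": "send_rows", "payload": {"series": [[85,[0,-0.9,0.2],[0,0,0]],[85,[0,-0.9,0.2],[0,0,-0.2]],[85,[0,-0.9,0],[0,0,-0.2]],[85,[0.1,-0.9,0],[0,0,-0.2]],[85,[0.6,-0.8,0],[0,0,-0.2]],[85,[0.6,-0.8,0],[0,0,-0.2]],[85,[0.6,-0.8,0],[0,0,-0.2]],[85,[0.6,-0.8,0],[0,0,0]]]}}

```text
clock: 9.25
eef_pos: [604.8, -67.2, 192.7]
tool_rot: [3.141, -0.0, 1.647]
force: [1.1, 1.1, -0.4]
width: 85.2
gripper_force: 0.0
```

{"api": "send_rows", "payload": {"series": [[85,[0.6,-0.44,0],[0,0,0]],[85,[0.28,0,-0.5],[0,0,0]],[85,[0,0,-0.8],[0,0,0]],[85,[0,0,-0.5],[0,0,0]],[85,[0,0,0],[0,0,0]],[85,[0,0,0],[0,0,0]]]}}

```text
clock: 10.0
eef_pos: [657.5, -92.6, 86.0]
tool_rot: [3.14, 0.001, 1.647]
force: [0.2, -0.0, -0.1]
width: 85.0
gripper_force: 0.0
```

{"api": "send_rows", "payload": {"series": [[85,[0,0,-0.5],[0,0,0]],[85,[0,0,-0.43],[0,0,0]],[85,[0,0,0],[0,0,0]],[50,[0,0,0],[0,0,0]],[50,[0,0,0],[0,0,0]],[50,[0,0,0],[0,0,0]],[50,[0,0,0],[0,0,0]],[50,[0,0,0],[0,0,0]]]}}

```text
clock: 11.0
eef_pos: [658.3, -92.5, 31.6]
tool_rot: [3.138, 0.001, 1.647]
force: [-1.9, -1.1, 7.5]
width: 54.2
gripper_force: 62.6
```

{"api": "send_rows", "payload": {"series": [[50,[0,0,0.3],[0,0,0]],[50,[0,0,0.7],[0,0,0]],[50,[0,0,0.9],[0,0,0]],[50,[0,0,0.8],[0,0,0]],[50,[-0.6,0.8,0],[0,0,0]],[50,[-0.6,0.8,0],[0,0,0]],[50,[-0.6,0.8,0],[0,0,0]],[50,[0,0,0],[0,0,0]]]}}

```text
clock: 12.0
eef_pos: [545.8, 57.5, 192.0]
tool_rot: [-3.14, -0.004, 1.655]
force: [0.0, -0.4, -0.1]
width: 54.0
gripper_force: 63.2
```

{"api": "send_rows", "payload": {"series": [[50,[-0.6,0.6,0],[0,0,0.3]],[50,[-0.6,0.6,0],[0,0,0.3]],[50,[0,0.9,0],[0,0,0.3]],[50,[0,0.88,-0.3],[0,0,0.2]],[50,[0,0,-0.7],[0,0,0]],[50,[0,0,-0.6],[0,0,0]],[50,[0,0,0],[0,0,0]]]}}

```text
clock: 12.88
eef_pos: [476.3, 229.5, 94.0]
tool_rot: [-3.139, 0.001, 1.742]
force: [-0.5, 0.8, 0.1]
width: 54.3
gripper_force: 63.3
```

```bash
python3 - <<'E'
from h import *
d=cam('wrist'); save(d,'w4.png',1.0)
s=sensors.read_state(); print(s['eef_pos'],s['width'])
E
```

```text
[477.43471718 229.78058925  95.34831745] 54.173557481438614
```

View pics/w4.png

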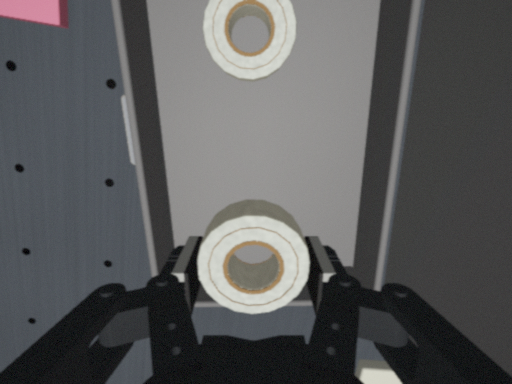

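The first roll lies flat in the case at (250,30). The held roll is over the floor, inside both side walls.

{"api": "send_rows", "payload": {"series": [[50,[-0.03,0.15,-0.4],[0,0,0]],[50,[0,0,-0.4],[0,0,0]],[50,[0,0,-0.33],[0,0,0]],[50,[0,0,0],[0,0,0]],[50,[0,0,0],[0,0,0]]]}}

```text
clock: 13.55
eef_pos: [476.4, 239.8, 28.9]
tool_rot: [3.139, -0.001, 1.742]
force: [0.1, -0.2, -0.5]
width: 54.1
gripper_force: 63.3
```

{"api": "send_rows", "payload": {"series": [[50,[0,0,-0.06],[0,0,0]],[50,[0,0,0],[0,0,0]],[70,[0,0,0],[0,0,0]],[70,[0,0,0],[0,0,0]],[70,[0,0,0],[0,0,0]],[70,[0,0,0.6],[0,0,0]],[70,[0,0,0.9],[0,0,0]],[40,[0,-0.5,0.9],[0,0,0]]]}}

```text
clock: 14.55
eef_pos: [474.5, 211.7, 168.6]
tool_rot: [-3.141, -0.001, 1.748]
force: [-0.2, -1.0, 0.7]
width: 53.4
gripper_force: 0.0
```

Both rolls are in the case. I'm going around behind the lid with the fingers closed.

{"api": "send_rows", "payload": {"series": [[0,[0,0,0.8],[0,0,0]],[0,[0,0,0.8],[0,0,0]],[0,[0.3,0.2,0.6],[0,0,0]],[0,[0.7,0.5,0],[0,0,0]],[0,[0.7,0.5,0],[0,0,0]],[0,[0.7,0.5,0],[0,0,0]],[0,[0.2,0.1,0],[0,0,0]],[0,[0,0,0],[0,0,0]]]}}

```text
clock: 15.55
eef_pos: [631.1, 317.6, 298.2]
tool_rot: [-3.14, 0.001, 1.743]
force: [0.1, -1.0, -0.3]
width: 0.4
gripper_force: 0.0
```

```bash
python3 - <<'E'
from h import *
d=cam('top'); save(d,'t2.png',1.5); np.savez('t2.npz',**d)
s=sensors.read_state(); print(s['eef_pos'],s['width'])
w=cam('wrist'); im=np.hstack([d['img'],w['img']])[:,:,::-1]
cv2.imwrite('pics/tw2.png',cv2.resize(im,(800,300)))
E
```

```text
[630.48905154 317.07295054 298.65268636] 0.26962420639304174
```

View pics/tw2.png

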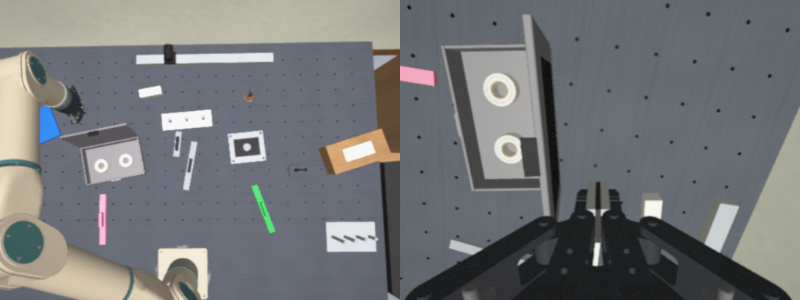

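The stand is empty and both rolls lie in the case at (100,165) and (125,160). The gripper is behind the lid. I'll lower it and push the lid over.

{"api": "send_rows", "payload": {"series": [[0,[0,0,-0.8],[0,0,0]],[0,[0,0,-0.7],[0,0,0]],[0,[0,0,-0.25],[0,0,0]],[0,[-0.5,-0.09,0],[0,0,0]],[0,[-0.35,-0.06,0],[0,0,0]],[0,[-0.25,-0.05,0],[0,0,0]],[0,[0,0,0],[0,0,0]]]}}

```text
clock: 16.52
eef_pos: [564.8, 305.8, 196.4]
tool_rot: [3.14, -0.001, 1.743]
force: [1.1, -1.1, 0.4]
width: -0.2
gripper_force: 0.0
```

{"api": "send_rows", "payload": {"series": [[0,[-0.23,-0.04,0],[0,0,0]],[0,[-0.23,-0.04,0],[0,0,0]],[0,[-0.27,-0.05,-0.09],[0,0,0]],[0,[-0.27,-0.05,-0.09],[0,0,0]],[0,[-0.25,-0.05,-0.16],[0,0,0]],[0,[-0.25,-0.05,-0.16],[0,0,0]],[0,[0,0,0],[0,0,0]]]}}

```text
clock: 17.4
eef_pos: [474.5, 289.0, 164.7]
tool_rot: [-3.141, -0.0, 1.743]
force: [0.9, 0.3, 0.9]
width: -0.1
gripper_force: 0.0
```

```bash
python3 - <<'E'
from h import *
s=sensors.read_state(); print(s['eef_pos'],s['force'])
d=cam('scene'); save(d,'s3.png',1.0)
E
```

```text
[474.54772414 289.0384148  164.65513769] [0.87084077 0.29554656 0.92390454]
```

View pics/s3.png

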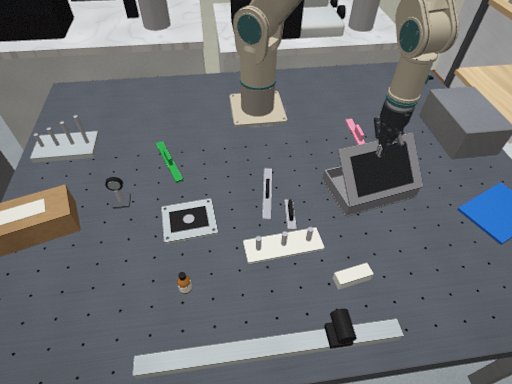

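```bash
cat >> h.py <<'E'
def lid(n='scene'):
    d=cam(n); P=pts(d); C=np.array([473,292]); c,s=np.cos(np.radians(10.6)),np.sin(np.radians(10.6))
    X=(P[...,0]-C[0])*c+(P[...,1]-C[1])*s; Y=-(P[...,0]-C[0])*s+(P[...,1]-C[1])*c; Z=P[...,2]
    for y0 in(-100,-60,60,100):
        m=(abs(Y-y0)<12)&(Z>30)&(X>-110)&(X<140)
        o=np.argsort(X[m]); print(y0,[(int(a),int(b)) for a,b in zip(X[m][o],Z[m][o])][::max(1,m.sum()//10)])
    return d
E
python3 -c "
from h import *
lid()"
```

```text
-100 [(-78, 48), (-28, 170), (-16, 151), (-1, 143), (12, 130), (25, 114), (40, 102), (53, 90), (65, 77), (79, 37), (85, 60)]
-60 [(-75, 32), (-21, 506), (-9, 521), (0, 479), (9, 502), (18, 520), (30, 501), (44, 93), (60, 83), (76, 64), (85, 61)]
60 [(-25, 168), (2, 139), (10, 133), (22, 118), (32, 108), (42, 95), (52, 94), (62, 79), (72, 71), (80, 36)]
100 [(-36, 169), (-22, 162), (-7, 148), (4, 135), (16, 123), (28, 110), (40, 100), (53, 86), (65, 74), (78, 58), (83, 56)]
```

Depth shows the lid at 45°, just as planned (the black gripper hides against the black panel). I'm continuing.

{"api": "send_rows", "payload": {"series": [[0,[-0.2,-0.04,-0.21],[0,0,0]],[0,[-0.2,-0.04,-0.21],[0,0,0]],[0,[-0.15,-0.03,-0.26],[0,0,0]],[0,[-0.15,-0.03,-0.26],[0,0,0]],[0,[-0.1,-0.02,-0.25],[0,0,0]],[0,[0,0,0],[0,0,0]],[0,[0,0,0.2],[0,0,0]],[0,[-0.47,-0.09,0],[0,0,0]]]}}

```text
clock: 18.5
eef_pos: [402.5, 275.0, 107.2]
tool_rot: [3.134, -0.002, 1.742]
force: [-0.2, 0.4, -0.6]
width: -0.1
gripper_force: 0.0
```

{"api": "send_rows", "payload": {"series": [[0,[0,0,-0.15],[0,0,0]],[0,[0,0,-0.12],[0,0,0]],[0,[0,0,-0.1],[0,0,0]],[0,[0,0,-0.06],[0,0,0]],[0,[0,0,-0.06],[0,0,0]],[0,[0,0,-0.04],[0,0,0]],[0,[0,0,0],[0,0,0]]]}}

```text
clock: 19.38
eef_pos: [399.2, 273.8, 75.0]
tool_rot: [3.141, -0.002, 1.742]
force: [-4.3, -2.5, 23.6]
width: -0.1
gripper_force: 11.9
```

{"api": "send_rows", "payload": {"series": [[0,[0,0,-0.03],[0,0,0]],[0,[0,0,0],[0,0,0]],[0,[0,0,0.4],[0,0,0]],[0,[0,0,0.9],[0,0,0]],[0,[0,-0.6,0.9],[0,0,0]],[0,[0,-0.9,0.4],[0,0,0]],[30,[0,-0.9,0],[0,0,0.8]],[30,[0,-0.9,0],[0,0,0.8]]]}}

```text
clock: 20.38
eef_pos: [398.8, 75.6, 225.8]
tool_rot: [3.14, 0.0, 1.886]
force: [0.6, -0.8, -0.4]
width: 30.0
gripper_force: 0.0
```

```bash
python3 - <<'E'
from h import *
lid()
d=lid('top'); save(d,'t4.png',1.0)
s=sensors.read_state(); print(s['eef_pos'],s['tool_rot'],s['force'])
P=pts(d); hsv=cv2.cvtColor(d['img'],cv2.COLOR_RGB2HSV)
for m,st,ce in blobs((hsv[...,2]>135)&(hsv[...,1]<60),60):
    if 100<ce[1]<320 and 190<ce[0]<400:
        z=np.median(P[m][:,2]); Q=np.array([onz(d,u,v,max(z,0)) for v,u in np.argwhere(m)])
        print(ce.round(1),st[4],'z',z.round(1),'rect',rect(Q))
E
```

```text
-100 [(-85, 56), (-63, 55), (-42, 58), (-21, 55), (-5, 58), (13, 56), (30, 58), (49, 59), (66, 57), (80, 46), (83, 49)]
-60 [(-86, 54), (-64, 59), (-43, 58), (-25, 57), (-5, 58), (12, 57), (30, 58), (47, 60), (64, 58), (79, 47), (82, 56)]
60 [(-88, 54), (-64, 59), (-44, 60), (-24, 57), (-7, 56), (13, 57), (31, 57), (48, 56), (65, 56), (79, 48), (82, 43)]
100 [(-85, 55), (-64, 57), (-43, 55), (-23, 57), (-4, 58), (13, 54), (32, 59), (49, 56), (66, 56), (80, 37), (84, 49)]
-100 [(-24, 62), (-13, 54), (-2, 55), (7, 53), (18, 55), (26, 54), (36, 56), (47, 58), (57, 55), (66, 58), (77, 53)]
-60 [(-13, 54), (1, 57), (9, 56), (17, 55), (25, 66), (33, 55), (41, 58), (50, 54), (58, 57), (67, 57), (75, 57)]
60 [(-88, 51), (-73, 54), (-56, 55), (-40, 60), (-23, 57), (-5, 55), (10, 58), (27, 56), (44, 56), (61, 57)]
100 [(-89, 56), (-72, 58), (-54, 53), (-38, 55), (-22, 55), (-5, 54), (11, 57), (29, 54), (45, 59), (61, 60), (78, 54)]
[398.23864802  71.15834959 225.86382844] [-3.14130208e+00  1.68987471e-03  1.87313561e+00] [ 0.43209942 -0.2140077   0.35203643]
[191.7 117.1] 394 z 28.7 rect [771.9 138.9 104.4  45.8 -80. ]
[236.8 157.9] 1774 z 9.2 rect [590.3 -23.2 225.4 199.5 -85.6]
[315.5 188. ] 1234 z 9.2 rect [ 528.7 -277.8  159.4  137.2  -84.5]
[242.9 211.6] 570 z 6.9 rect [451.3 -31.8 216.7  33.9 -10.4]
[315.6 187.6] 86 z 10.8 rect [ 529.7 -279.4   33.6   30.5   89.4]
[202.7 228.9] 95 z 422.4 rect [394.6  36.   52.2  14.7  -7.2]
```

View pics/t4.png

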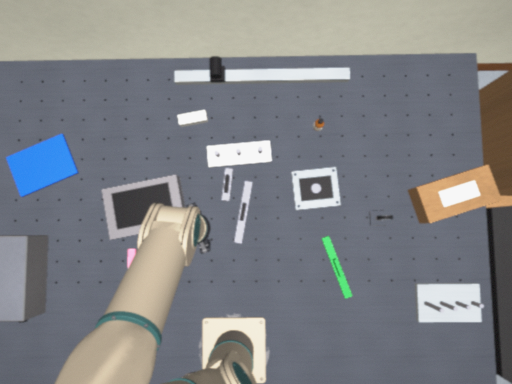

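The lid is flat at z≈57 along its whole depth, so it's shut. The long bar is where I measured it, at (243,211). I'm going to grasp its rib.

{"api": "send_rows", "payload": {"series": [[40,[0.15,-0.29,0],[0,0,1]],[40,[0.15,-0.29,0],[0,0,1]],[40,[0.15,-0.29,0],[0,0,1]],[40,[0.15,-0.29,0],[0,0,1]],[40,[0.15,-0.29,0],[0,0,1]],[40,[0.15,-0.29,0],[0,0,1]],[40,[0,0,-0.3],[0,0,1]],[40,[0,0,-0.3],[0,0,1]]]}}

```text
clock: 21.48
eef_pos: [452.9, -27.0, 188.8]
tool_rot: [3.141, 0.0, 2.583]
force: [-0.4, -0.4, -0.6]
width: 40.2
gripper_force: 0.0
```

{"api": "send_rows", "payload": {"series": [[40,[0,0,-0.3],[0,0,1]],[40,[0,0,-0.3],[0,0,1]],[40,[0,0,-0.3],[0,0,1]],[40,[0,0,-0.4],[0,0,1]],[40,[0,0,0],[0,0,0.4]],[40,[0,0,0],[0,0,0]]]}}

```text
clock: 22.22
eef_pos: [452.9, -27.1, 111.8]
tool_rot: [3.142, 0.0, 2.964]
force: [-0.2, -0.0, 0.6]
width: 40.2
gripper_force: 0.0
```

```bash
cat >> h.py <<'E'
def bars():
    s=sensors.read_state(); print(s['eef_pos'].round(1),np.degrees(s['tool_rot']).round(2),s['qpos'].round(2))
    d=cam('wrist'); P=pts(d); hsv=cv2.cvtColor(d['img'],cv2.COLOR_RGB2HSV)
    for m,st,ce in blobs((hsv[...,2]>135)&(hsv[...,1]<60),150):
        z=np.median(P[m][:,2])
        if z>16 or z<4: continue
        zz=12 if z>11 else 10
        Q=np.array([onz(d,u,v,zz) for v,u in np.argwhere(m)])
        print(ce.round(1),st,'z',z.round(1),'rect',rect(Q))
    return d
E
python3 -c "
from h import *
d=bars(); save(d,'w5.png',1)"
```

```text
[452.9 -27.1 111.8] [1.8000e+02 1.0000e-02 1.6982e+02] [-0.08  0.6   0.11  2.17 -0.16  0.38  1.56]
[245.5 170.7] [ 227   61   36  242 6320] z 9.6 rect [452.2 -33.  210.2  26.7 -10.3]
[324.7 241.2] [307 227  31  41 745] z 9.5 rect [510.9  25.2  40.3  26.2  -6.5]
[ 43.  271.8] [   0  238   87   83 2758] z 11.5 rect [ 502.9 -235.9   86.7   62.5    5.4]
[ 11.2 316.6] [  0 303  26  27 587] z 12.5 rect [ 531.8 -275.6   32.    23.4  -25.3]
[352.8 355.5] [345 335  22  46 550] z 11.7 rect [640.8  45.6  61.1  21.2  -4.5]
[ 14.3 357.7] [  0 344  41  31 532] z 11.5 rect [ 575.9 -294.7   64.2   19.   -61.2]
```

View pics/w5.png

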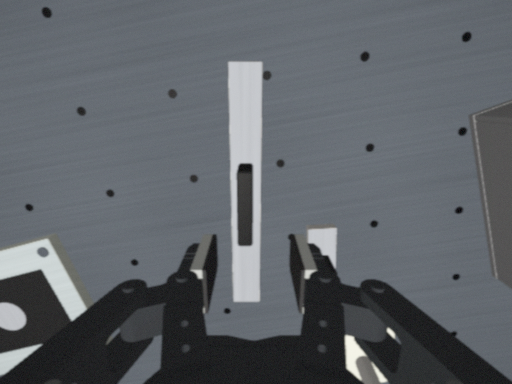

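The long bar's rib is at (245,205), between the fingers. It measures (452.2,-33.0) at -10.3°, matching the earlier view.

{"api": "send_rows", "payload": {"series": [[40,[0,-0.1,0],[0,0,0]],[40,[0,0,-0.6],[0,0,0]],[40,[0,0,-0.5],[0,0,0]],[40,[0,0,-0.22],[0,0,0]],[5,[0,0,0],[0,0,0]],[5,[0,0,0],[0,0,0]],[5,[0,0,0],[0,0,0]],[5,[0,0,0],[0,0,0]]]}}

```text
clock: 23.28
eef_pos: [452.9, -32.2, 37.4]
tool_rot: [3.138, -0.001, 2.965]
force: [0.4, -0.1, -1.3]
width: 10.4
gripper_force: 62.8
```

{"api": "send_rows", "payload": {"series": [[5,[0,0,0.4],[0,0,0]],[5,[0,0,0.6],[0,0,-0.8]],[5,[0,-0.3,0],[0,0,-1]],[5,[0,-0.3,0],[0,0,-1]],[5,[0,-0.3,0],[0,0,-1]],[5,[0,-0.3,0],[0,0,-1]],[5,[0,-0.3,0],[0,0,-1]],[5,[0,-0.3,0],[0,0,-1]]]}}

```text
clock: 24.28
eef_pos: [452.5, -141.6, 96.7]
tool_rot: [3.139, -0.002, 2.365]
force: [-0.5, 0.3, -4.9]
width: 10.5
gripper_force: 62.4
```

{"api": "send_rows", "payload": {"series": [[5,[0,-0.3,0],[0,0,-1]],[5,[0,-0.3,0],[0,0,-1]],[5,[0,-0.3,0],[0,0,-1]],[5,[0,-0.3,0],[0,0,-1]],[5,[0,-0.3,0],[0,0,-1]],[5,[-0.1,-0.3,0],[0,0,-1]],[5,[-0.1,-0.3,0],[0,0,-1]],[5,[0,-0.3,0],[0,0,-1]]]}}

```text
clock: 25.28
eef_pos: [439.5, -285.2, 96.9]
tool_rot: [3.139, -0.003, 1.667]
force: [0.4, 1.2, -4.4]
width: 10.5
gripper_force: 62.4
```

```bash
python3 -c "
from h import *
d=bars(); save(d,'w6.png',1); print(sensors.read_state()['width'])"
```

```text
[ 439.5 -285.2   96.9] [ 1.7987e+02 -1.5000e-01  9.5500e+01] [ 0.09  0.8   0.7   2.01 -0.87  0.66  1.46]
[372.3 186.1] [  283   109   188   181 15764] z 11.6 rect [ 529.2 -278.7  150.   130.3  -84.6]
[367.2 208.2] [ 347  189   41   39 1249] z 12.6 rect [ 529.6 -279.2   32.2   31.4  -76.3]
10.626706406215565
```

View pics/w6.png

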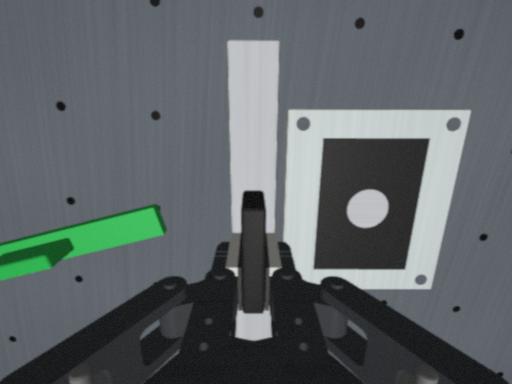

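The bar is held square at (253,130-335), parallel to the plate's front edge with a 12 mm gap. The plate re-measures (529.2,-278.7), yaw 5.4°. I'll lower it, then slide it in.

{"api": "send_rows", "payload": {"series": [[5,[0,-0.03,-0.4],[0,0,0]],[5,[0,0,-0.3],[0,0,0]],[5,[0,0,-0.2],[0,0,0]],[5,[0,0,-0.07],[0,0,0]],[5,[0,0,0],[0,0,0]],[5,[0,0,0],[0,0,0]]]}}

```text
clock: 26.08
eef_pos: [441.0, -286.2, 39.2]
tool_rot: [3.138, -0.001, 1.673]
force: [-0.8, -0.1, -3.5]
width: 10.4
gripper_force: 62.3
```

{"api": "send_rows", "payload": {"series": [[5,[0,0,-0.02],[0,0,-0.08]],[5,[0.06,0.01,0],[0,0,0]],[5,[0.06,0,0],[0,0,0]],[5,[0.04,0,0],[0,0,0]],[5,[0.02,0.01,0],[0,0,0]],[5,[0,0,0],[0,0,0]]]}}

```text
clock: 26.82
eef_pos: [451.5, -284.7, 37.5]
tool_rot: [3.139, -0.002, 1.666]
force: [-0.2, 0.2, -3.0]
width: 10.5
gripper_force: 62.4
```

{"api": "send_rows", "payload": {"series": [[5,[0.02,0,-0.01],[0,0,0]],[5,[0.02,0,0],[0,0,0]],[5,[0.02,0,0],[0,0,0]],[5,[0,0,0],[0,0,0]]]}}

```text
clock: 27.32
eef_pos: [452.1, -284.8, 37.4]
tool_rot: [-3.141, -0.003, 1.665]
force: [-7.9, 1.4, 8.9]
width: 10.5
gripper_force: 64.0
```

Contact with 8 N against the plate. Releasing and checking.

{"api": "send_rows", "payload": {"series": [[40,[0,0,0],[0,0,0]],[40,[0,0,0],[0,0,0]],[40,[0,0,0.3],[0,0,0]],[40,[0,0,0.8],[0,0,0]],[40,[0,0,0.9],[0,0,0]],[40,[0,0,0.9],[0,0,0]],[40,[0,0,0.3],[0,0,0]],[40,[0,0,0],[0,0,0]]]}}

```text
clock: 28.32
eef_pos: [455.7, -284.9, 230.4]
tool_rot: [3.136, -0.001, 1.667]
force: [-0.2, -0.1, -0.2]
width: 39.8
gripper_force: 0.0
```

```bash
python3 -c "
from h import *
d=bars(); save(d,'w7.png',1)"
```

```text
[ 455.7 -284.9  230.4] [ 1.7969e+02 -4.0000e-02  9.5500e+01] [-0.06  0.65  0.91  1.87 -0.64  0.94  1.25]
[455.1  23.5] [ 418    0   78   46 2857] z 11.5 rect [ 656.7 -108.    73.9   42.4    5.1]
[293.9 158.6] [  238    73   135   170 10415] z 11.2 rect [ 516.8 -277.   209.5  156.4  -84.6]
[312.1 167.7] [299 155  27  26 547] z 12.5 rect [ 529.5 -278.7   32.3   31.4    5.5]
```

View pics/w7.png

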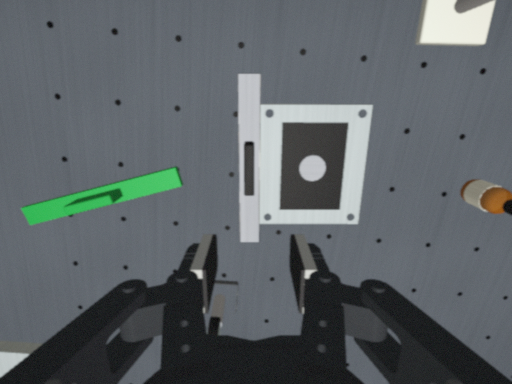

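Long bar at (249,158) is flush on the plate's front: combined depth 156 mm against 155 expected, and about 3 mm off centre. Now the short bar.

{"api": "send_rows", "payload": {"series": [[40,[0.1,0.34,0],[0,0,1]],[40,[0.1,0.34,0],[0,0,1]],[40,[0.1,0.34,0],[0,0,1]],[40,[0.1,0.34,0],[0,0,1]],[40,[0.1,0.34,0],[0,0,1]],[40,[0.1,0.34,0],[0,0,1]],[40,[0.1,0.34,0],[0,0,1]],[40,[0.1,0.34,0],[0,0,1]]]}}

```text
clock: 29.38
eef_pos: [503.5, -120.3, 229.0]
tool_rot: [3.139, -0.002, 2.37]
force: [-0.0, 0.3, 0.1]
width: 39.9
gripper_force: 0.0
```

{"api": "send_rows", "payload": {"series": [[40,[0.1,0.34,0],[0,0,1]],[40,[0.1,0.34,0],[0,0,1]],[40,[0.1,0.34,0],[0,0,1]],[40,[0.1,0.34,0],[0,0,1]],[40,[0.1,0.34,-0.4],[0,0,1]],[40,[0,0,-0.7],[0,0,1]],[40,[0,0,-0.7],[0,0,1]],[40,[0,0,-0.2],[0,0,0.6]]]}}

```text
clock: 30.38
eef_pos: [531.7, -18.6, 106.5]
tool_rot: [3.139, -0.006, 3.033]
force: [0.1, 0.9, 0.7]
width: 39.9
gripper_force: 0.0
```

```bash
python3 -c "
from h import *
d=bars(); save(d,'w8.png',1)"
```

```text
[531.7 -18.6 106.5] [179.83  -0.36 173.76] [-0.29  0.71  0.42  1.97 -0.52  0.57  1.95]
[ 13.  113.7] [   0   93   33   41 1001] z 9.6 rect [ 443.5 -191.5   26.9   25.4  -84.7]
[264.4 187.5] [ 249  132   35  128 2684] z 9.6 rect [532.7  -8.1 110.2  26.5  -6.9]
[ 21.7 240.1] [   0  155   60  137 3440] z 11.5 rect [ 541.9 -207.6  128.    50.6  -21. ]
[357.5 275.5] [336 266  43  22 622] z 11.2 rect [613.7  67.   36.8  20.8 -86.1]
[253.9 310.5] [ 203  278  101   63 4467] z 11.5 rect [641.1 -30.4  94.5  64.5 -88.1]
```

The short bar has been knocked and now sits at (532.7,-8.1), -6.9°. Its size still checks (110x26). Grasping it there.

{"api": "send_rows", "payload": {"series": [[40,[0.02,0.17,0],[0,0,-0.1]],[40,[0,0,-0.4],[0,0,0]],[40,[0,0,-0.4],[0,0,0]],[40,[0,0,-0.35],[0,0,0]],[40,[0,0,0],[0,0,0]]]}}

```text
clock: 31.05
eef_pos: [534.2, -8.3, 39.7]
tool_rot: [3.138, -0.003, 3.02]
force: [-0.2, 0.5, 0.3]
width: 40.0
gripper_force: 0.0
```

```bash
python3 -c "
from h import *
d=bars(); save(d,'w9.png',1)"
```

```text
[534.2  -8.3  39.7] [ 1.7981e+02 -1.7000e-01  1.7301e+02] [-0.24  0.82  0.32  1.99 -0.6   0.43  1.99]
[252.  208.2] [ 229  142   48  169 4580] z 9.6 rect [532.6  -8.2 109.6  26.2  -7. ]
[275.6 333.4] [247 328  52  11 167] z 4.1 rect [608.4  -3.3  35.1   4.2 -86.6]
[361.6 360.1] [345 334  45  50 810] z 11.7 rect [639.7  53.9  56.1  17.6  29.1]
[141.8 369.7] [117 352  44  32 789] z 11.3 rect [626.8 -97.7  42.5  16.  -51.7]
```

View pics/w9.png

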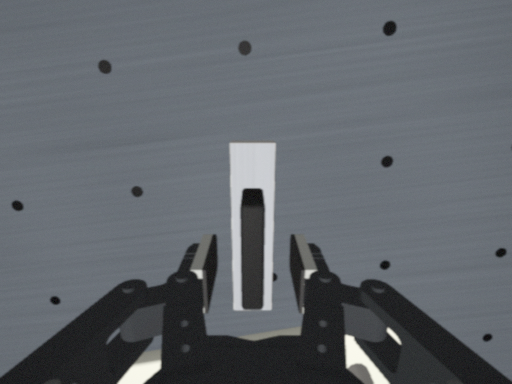

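The rib is centred between the pads at (252,250). Close, lift and carry.

{"api": "send_rows", "payload": {"series": [[40,[0,0,-0.05],[0,0,0]],[5,[0,0,0],[0,0,0]],[5,[0,0,0],[0,0,0]],[5,[0,0,0],[0,0,0]],[5,[0,0,0],[0,0,0]],[5,[0,0,0.3],[0,0,0]],[5,[0,0,0.5],[0,0,0]],[5,[0,-0.3,0],[0,0,0.5]]]}}

```text
clock: 32.1
eef_pos: [535.4, -25.9, 86.4]
tool_rot: [3.138, 0.001, 3.067]
force: [0.9, -1.0, -2.8]
width: 10.7
gripper_force: 58.8
```

{"api": "send_rows", "payload": {"series": [[5,[-0.06,-0.5,0],[0,0,0.5]],[5,[-0.06,-0.5,0],[0,0,0.5]],[5,[-0.06,-0.5,0],[0,0,0.5]],[5,[-0.06,-0.5,0],[0,0,0.5]],[5,[0,-0.5,0],[0,0,0]],[5,[0,0,0],[0,0,0]],[5,[0,0,0],[0,0,0]]]}}

```text
clock: 32.98
eef_pos: [519.5, -176.7, 84.6]
tool_rot: [3.138, -0.003, -3.046]
force: [-0.4, 0.4, -1.5]
width: 10.0
gripper_force: 58.9
```

```bash
python3 -c "
from h import *
d=bars(); save(d,'w10.png',1); print(sensors.read_state()['width'])"
```

```text
[ 519.5 -176.7   84.6] [ 1.7977e+02 -1.6000e-01 -1.7453e+02] [ 0.08  0.75  0.3   1.94 -0.43  0.52  2.35]
[121.  165.8] [    0    81   261   205 25831] z 11.2 rect [ 515.3 -263.6  182.5  154.5  -84.6]
[112.9 210.5] [  91  191   45   40 1403] z 12.5 rect [ 529.8 -279.2   32.2   31.   -84.5]
[478.5 342.1] [ 426  327   86   45 2157] z 11.6 rect [623.6  29.6  97.4  43.1  79.6]
10.789295948906284
```

{"api": "send_rows", "payload": {"series": [[5,[0.03,0,-0.35],[0,0,0]],[5,[0,0,-0.25],[0,0,0]],[5,[0,0,-0.15],[0,0,0]],[5,[0,0,0],[0,0,0]],[5,[0,0,0],[0,0,0]]]}}

```text
clock: 33.65
eef_pos: [521.9, -177.5, 40.3]
tool_rot: [3.139, -0.001, -3.046]
force: [0.6, 1.0, -1.6]
width: 10.4
gripper_force: 58.9
```

{"api": "send_rows", "payload": {"series": [[5,[0,0,-0.05],[0,0,0]],[5,[0,-0.06,0],[0,0,0]],[5,[0,-0.06,0],[0,0,0]],[5,[0.01,-0.06,0],[0,0,0]],[5,[0,0,0],[0,0,0]]]}}

```text
clock: 34.28
eef_pos: [522.8, -187.4, 37.7]
tool_rot: [3.137, -0.001, -3.046]
force: [-0.7, 2.7, 5.7]
width: 10.9
gripper_force: 60.1
```

{"api": "send_rows", "payload": {"series": [[5,[0,-0.04,0],[0,0,0]],[5,[0,-0.03,0],[0,0,0]],[5,[0,-0.02,0],[0,0,0]],[5,[0,0,0],[0,0,0]]]}}

```text
clock: 34.78
eef_pos: [523.0, -192.2, 37.7]
tool_rot: [3.137, -0.001, -3.045]
force: [-0.6, 4.4, 6.5]
width: 10.3
gripper_force: 60.2
```

{"api": "send_rows", "payload": {"series": [[5,[0,-0.02,0],[0,0,0]],[5,[0,-0.02,0],[0,0,0]],[5,[0,0,0],[0,0,0]]]}}

```text
clock: 35.15
eef_pos: [523.0, -192.5, 37.7]
tool_rot: [3.134, -0.001, -3.044]
force: [0.9, 8.4, 8.6]
width: 10.7
gripper_force: 60.4
```

Position has stalled and the force is rising, so it's in contact. Release, go up and inspect.

{"api": "send_rows", "payload": {"series": [[40,[0,0,0],[0,0,0]],[40,[0,0,0],[0,0,0]],[40,[0,0,0.3],[0,0,0]],[40,[0,0,0.8],[0,0,0]],[40,[0,-0.5,0.9],[0,0,0]],[40,[0,-0.8,0.9],[0,0,0]],[40,[-0.3,-0.5,0.5],[0,0,0]],[40,[0,0,0],[0,0,0]]]}}

```text
clock: 36.15
eef_pos: [503.1, -302.7, 237.9]
tool_rot: [-3.138, 0.002, -3.053]
force: [0.3, 0.2, -0.1]
width: 40.1
gripper_force: 0.0
```

```bash
python3 -c "
from h import *
d=bars(); save(d,'w11.png',1.5); np.savez('w11.npz',**d)"
```

```text
[ 503.1 -302.7  237.9] [-1.7981e+02  1.4000e-01 -1.7491e+02] [ 0.22  0.58  0.43  1.72 -0.29  0.9   2.43]
[276.5 163.4] [  185   113   177   120 10707] z 11.0 rect [ 516.9 -277.5  211.3  156.2  -84.8]
[270.  186.1] [258 174  25  25 490] z 12.6 rect [ 529.4 -278.8   32.1   30.9    5.5]
[443.5 278.5] [ 363  258  149   54 5249] z 11.6 rect [656.  -22.7 217.6  88.  -85.7]
```

View pics/w11.png

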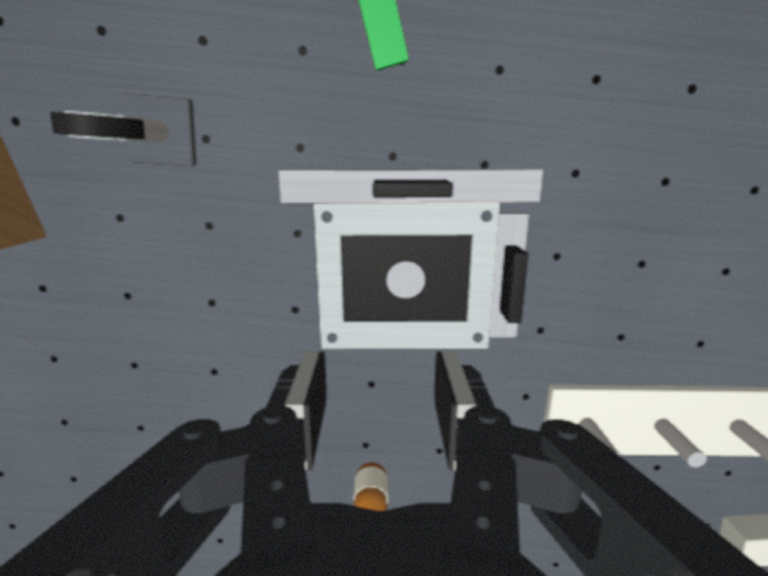

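Both fences are against the plate: long at (411,187), short at (510,276). I'll measure the gaps by separating the bar tint from the plate tint.

```bash
python3 - <<'E'
from h import *
d=dict(np.load('w11.npz')); im=d['img'].astype(int)
print(im[124,215],im[160,338],im[137,250],im[200,218])
df=im[...,0]-im[...,1]  # bars vs plate
c,s=np.cos(np.radians(5.4)),np.sin(np.radians(5.4)); br=im.min(2)>135
hue=df>((df[124,215]+df[137,250])/2)
for name,M,z in(('bars',br&hue,10),('plate',br&~hue,12)):
    M=cv2.morphologyEx(M.astype(np.uint8),cv2.MORPH_OPEN,np.ones((3,3)))
    for m,st,ce in blobs(M,300):
        if ce[1]<240 and ce[0]>150:
            Q=np.array([onz(d,u,v,z) for v,u in np.argwhere(m)]); r=rect(Q); e=r[:2]-[529.2,-278.7]
            print(name,ce.round(),r,'plate frame',(e[0]*c+e[1]*s).round(1),(-e[0]*s+e[1]*c).round(1))
t=cam('top'); P=pts(t); m=(t['img'].min(2)>135)
lid('scene')
E
```

```text
[190 192 195] [193 194 199] [202 211 211] [201 209 210]
bars [273. 124.] [ 452.  -283.5  210.6   25.9  -84.8] plate frame -77.3 2.5
bars [336. 179.] [ 521.  -191.9  108.6   25.8    5.4] plate frame 0.0 87.2
bars [270. 186.] [ 530.6 -278.5   31.    31.   -84.5] plate frame 1.4 0.1
plate [269. 182.] [ 529.9 -279.   150.8  128.3  -84.8] plate frame 0.7 -0.4
-100 [(-83, 58), (-64, 57), (-44, 56), (-25, 56), (-6, 60), (10, 59), (28, 61), (46, 56), (61, 59), (78, 57), (82, 35)]
-60 [(-84, 56), (-63, 57), (-40, 60), (-20, 58), (-2, 56), (15, 57), (33, 57), (49, 57), (66, 55), (80, 56), (83, 60)]
60 [(-84, 57), (-64, 56), (-43, 59), (-23, 58), (-5, 57), (13, 56), (30, 59), (47, 56), (64, 57), (79, 50), (82, 33)]
100 [(-84, 57), (-63, 57), (-44, 56), (-23, 59), (-4, 57), (13, 57), (31, 57), (49, 57), (64, 56), (79, 55), (82, 55)]
```

Long bar sits at (-77.3, 2.5) in the plate frame and the short one at (0, 87.2). The ideals are (-77.5, 0) and (0, 87.5), and the yaws match. The lid is level at z≈57 and the robot is clear.

```bash
python3 -c "
from cell import ctrl
print(ctrl.finish_job())"
```

```text
the job is handed in; nothing more can be done
None
```

I handed the job in at about 36 s on the robot clock: both rolls that were present lie flat in the case, the lid is pressed shut, and both straightedges sit flush against the plate (long one about 2.5 mm off centre); the lid and fences were measured by camera just before hand-in, and no verdict came back.

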